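# Clear and pop the touch-latch hatch of the accessory cabinet

### The job

Without picking anything up, slide the cup off the hatch it stands on, back onto the railed cup rest of the same cabinet, so that it stands upright clear of the hatch. Then press that hatch down at the round mark by its front edge and let go, so that the touch latch springs it ajar, and leave it ajar. The other cabinet's hatch must stay shut, and the tamper, filter basket and jar must stay where they are.

Things in the scene. Friction and masses are not known exactly. Their poses are not given: they have to be found in the camera images.
- station_a: Fixed cabinet with the cup on it (its twin station_b stands beside it; either may be on the left): low black box, steel top, 280 x 190 mm, 100 mm high. Origin: centre of the underside, on the table; z up, y along the width. Hatch in front (-x, roughly towards the robot), covering x -141 to +3 mm, full width, its top at 101 mm. Cup rest behind it (+x).
- rest_a (a point): Middle of station_a's cup rest, on its level steel deck (cabinet x = 74 mm, y = 0, height 100 mm); same axes. Deck: cabinet x 8 to 140 mm, 1 mm below the hatch's top. A rail of 6 mm rod, its top 19 mm above the deck, runs along both sides (y = +-90 mm, x 20 to 134 mm) and the back (x = 134 mm); open towards the hatch.
- hatch_a (a joint): Opening angle (rad) of station_a's hatch, a 10 mm steel plate hinged along its back edge, by the rest. 0 shut, 0.36 sprung ajar (front edge 50 mm up). Touch latch: a push of some 3 to 4 N on the mark, sinking it 2 to 4 mm, makes it let go; it then pushes back at the finger (6 to 15 N), and as the finger withdraws upwards it rises by itself to 0.36 within 1 s and stays. It does not latch again.
- hatch_a_press (a point): Round dark flush mark, 20 mm across, on the top of station_a's hatch, 23 mm from its free front edge, in the middle of its width. It moves with the hatch.
- cup: Loose blue straight-sided ceramic mug, 76 mm across, 62 mm high, about 0.2 kg, open at the top, with an ear-shaped handle on its own +y side reaching 75 mm from its axis. Stands upright on station_a's hatch, the handle pointing roughly along the cabinet's +y side. Origin: centre of its underside; z up.
- station_b: The twin cabinet, same sizes and axes as station_a, with the tamper on its hatch. Fixed.
- hatch_b (a joint): Opening angle in rad of station_b's hatch, same touch latch as hatch_a; shut at 0, to be left shut.
- tamper: Loose dark steel coffee tamper, 56 mm across at the foot, 80 mm high, standing on station_b's hatch. Origin: centre of its underside. Leave alone.
- basket: Loose steel filter basket, a shallow open cup 56 mm across and 24 mm high, standing on the cup rest of station_b. Origin: centre of its underside. Leave alone.
- jar: Loose closed jar, 60 mm across, 85 mm high, standing on the cup rest of station_b. Origin: centre of its underside. Leave alone.
Mind the look-alikes: they are no part of the job. What is shaped like the cup but pink or turquoise is not meant.

How it is judged:
By the outcome, as a careful person would: the job done as asked, in the order asked, and still so for the second after the job is handed in, with the robot touching nothing.
It also fails if it takes over 48 s, if anything falls off the work surface, if the arm or the gripper's body presses on something with over 40 N, if the wrist force passes 120 N, or if a joint passes its speed limit or range.

### The arm

A 6-joint arm with a two-finger parallel gripper is mounted at the origin on the work surface. World frame = base frame: x ahead of the robot, y to its left, z up, the work surface at z = 0. Lengths are in m, angles in rad, forces in N, time in s.
With the tool pointing down it reaches from about 0.375 to 0.9 m from the base axis. Payload 3.1 kg.
Tool frame: the origin (TCP) lies midway between the tips of the shut fingers; the grasp point (between the pads) lies 19 mm behind it; x points along the fingers, z is the direction in which the jaws open and shut, and the axes are right-handed (so a half turn about x gives the same grasp; the last joint's range is limited). The gripper opens to 87 mm and grips with 3 to 60 N. Pads are 19 mm wide; open, the fingers measure 117 mm over their backs; the gripper's body (75 mm by 190 mm) begins 51 mm behind the grasp point.
Start: joints at [-1.355, 0.527, 1.433, -0, 1.181, -0.178], TCP at [0.24, -0.577, 0.223] pointing down, gripper open.
Joint ranges: [-3.08, 3.08], [-0.75, 2.2], [0.22, 2.44], [-1.43, 4.57], [0, 2.65], [-2.85, 2.85]. Speed limits (rad/s): [2.79, 2.79, 3.14, 3.14, 3.14, 3.14].

### API

Orientations are given as a unit quaternion [x, y, z, w].
In Python, from rig import readout, imaging, robot gives the robot as it stands. The module is installed in compiled form; this text tells all that it offers.
- The arm moves only by the tool play_rows, never from a script. Its argument "rows" is text: rows parted by semicolons, each of 7 numbers parted by spaces: the turn, a rotation vector about the tool's x, y, z in rad, then the shift along the tool's x, y, z in mm, then the closure, from 0 (fully open) to 1 (shut). In form: ax ay az tx ty tz gripper; .... A call has 1 to 8 rows; each row shifts and turns the commanded pose from where the row before left it, along the tool's axes as they then stand; what a row does not reach is not made up. A row lasts 1/12 s, in which the tool goes at most 41.7 mm and 7.16 degrees, less where a joint would pass 70% of its speed; a pose out of reach is approached as far as the arm can. A call with a gripper value outside its range is refused whole. The fingers move at their own pace and stop on an object; "squeeze" is the grip in N (left out, the last holds). Time passes only in rows, so rows that do not move let the fingers close. It gives the time, the measured TCP pose, the force and the opening at its end, in the units of the state.
- readout.get_obs(): the state, without advancing time (a new reading comes with each control period).
- imaging.camera(name): name is "scene" or "top"; returns the picture (420x560x3 uint8, blue, green, red); there is no depth.
- imaging.camera_info(name): a dict with "K" (3x3 intrinsics, pixels), "k1" (the pictures are not rectified: a ray, as slopes to the right and down, at radius r is drawn at 1 + k1 r^2 times it, then the intrinsics apply), "world_to_cam" (4x4, takes a point from world to camera coordinates). Camera axes: x right, y down, z forward; pixel columns grow to the right and rows downward; lengths in m; the calibration is good to about 2 mm. A picture is of the moment at which its call begins. camera_info takes no time and is no camera call.
- robot.hand_in(): hands the job in, once; it reports no verdict.
The state is a dict: "time": time; "q": joint angles; "joint_velocities": joint speeds; "joint_torque": joint torques, N m; "position": TCP position; "tool_rot": TCP orientation; "ft_force": force on the tool from outside, world axes, zero at the start; "moment": the same for the moment, N m; "grip_width": finger opening in m.
Only numpy, scipy, OpenCV 4.12 (cv2) and the standard library are available. Lean on these libraries where they do the work, as an engineer would, in place of code of your own. Each camera call takes 0.05 s, during which the arm holds its last target. There are 200 camera calls.

## Working session

There is one attempt and no reset: what is moved stays moved. The work goes in short steps, Python scripts to look and compute and a tool call to move; the robot and the scene stay as the last step left them, time stands still between calls to the robot, and variables do not carry over. Pictures are saved under pics/ and viewed, about 8 in all and at most 12, crops included, and the job is handed in when it is done.

Besides the shell and the picture viewer there is one more tool, called after ">>>" as name(argument=value, ...) on one line, values as JSON. play_rows: Moves the arm, as the interface text tells. Its arguments: {"type":"object","properties":{"rows":{"type":"string"},"squeeze":{"type":"number"}},"required":["rows"]}

```bash
mkdir -p pics; cat > h.py <<'E'
import numpy as np, cv2
from rig import readout, imaging, robot
def ray(name,u,v):
    I=imaging.camera_info(name);K=np.array(I["K"]);T=np.array(I["world_to_cam"]);k=I["k1"]
    p=cv2.undistortPoints(np.array([[[u,v]]],float),K,np.array([k,0,0,0.]))[0,0]
    R=T[:3,:3];return -R.T@T[:3,3], R.T@np.array([p[0],p[1],1])
def onz(name,u,v,z):
    c,d=ray(name,u,v);return c+d*(z-c[2])/d[2]
def proj(name,P):
    I=imaging.camera_info(name);T=np.array(I["world_to_cam"])
    return cv2.projectPoints(np.atleast_2d(P).astype(float),cv2.Rodrigues(T[:3,:3])[0],T[:3,3],np.array(I["K"]),np.array([I["k1"],0,0,0.]))[0][:,0]
E
python3 - <<'E'
from h import *
for n in("scene","top"):
    cv2.imwrite(f"pics/{n}1.png",imaging.camera(n)); print(n,ray(n,280,210))
o=readout.get_obs();print(o)
E
```

```text
scene (array([ 0.96854061, -0.11597993,  0.57792783]), array([-0.6858865 ,  0.25286585, -0.68238826]))
top (array([0.37024351, 0.07608506, 0.7804324 ]), array([ 0.15217913,  0.01910079, -0.98818564]))
{'time': 0.1, 'q': array([-1.35449602e+00,  5.28371767e-01,  1.43377479e+00, -2.25395606e-05,
        1.18141144e+00, -1.78492984e-01]), 'joint_velocities': array([-0.00153411, -0.00355248, -0.00353187, -0.00064119, -0.00031871,
       -0.00069859]), 'joint_torque': array([-5.09291967e-04, -4.40985990e+01, -1.77150911e+01,  6.35419716e-02,
        5.34171530e-02, -5.64741504e-05]), 'position': array([ 0.24026627, -0.57625273,  0.22167018]), 'tool_rot': array([ 0.39270557,  0.58885587, -0.39175227,  0.58784458]), 'ft_force': array([ 0.30794161,  0.10652883, -0.34896187]), 'moment': array([ 0.01191177,  0.02284695, -0.04886746]), 'grip_width': 0.08683324830285147}
```

View pics/scene1.png

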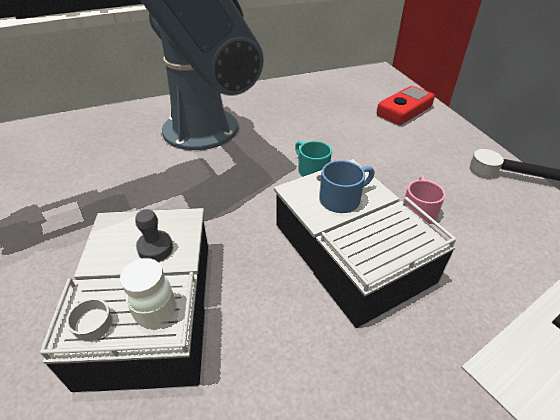

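View pics/top1.png

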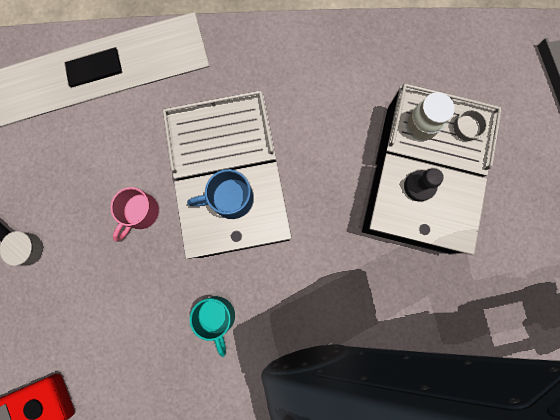

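Candidates (top view): the blue mug at (228,193) on the left cabinet, a pink mug at (131,209) and a turquoise mug at (211,318), both on the table. I choose the blue one. Station_a is the left cabinet in the top view, with its mark at (236,237). Station_b, with the tamper, is on the right.

```bash
python3 - <<'E'
from h import *
im=cv2.imread("pics/top1.png");sc=cv2.imread("pics/scene1.png")
px=dict(mark=(236,237),FL=(188,258),FR=(290,240),HL=(176,179),HR=(275,161),BL=(164,108),BR=(261,92))
P={k:onz("top",*v,.101) for k,v in px.items()}
for k,v in P.items(): print(k,v.round(4))
yv=(P["FL"]-P["FR"])[:2]+(P["HL"]-P["HR"])[:2]; a=np.arctan2(yv[1],yv[0])-np.pi/2
xs=P["HL"]+P["HR"]-P["FL"]-P["FR"]; b=np.arctan2(xs[1],xs[0]); 
print("yaw est",a,b, np.linalg.norm((P["FL"]-P["FR"])))
yaw=(a+b)/2; ex=np.array([np.cos(yaw),np.sin(yaw)]);ey=np.array([-ex[1],ex[0]])
# blue mask
hsv=cv2.cvtColor(im,cv2.COLOR_BGR2HSV)
m=cv2.inRange(hsv,(100,80,50),(120,255,255));m[:150]=0;m[235:]=0;m[:,:180]=0;m[:,265:]=0
ys,xs_=np.nonzero(m);print("mask",xs_.min(),xs_.max(),ys.min(),ys.max(),len(xs_))
mo=cv2.morphologyEx(m,cv2.MORPH_OPEN,cv2.getStructuringElement(cv2.MORPH_ELLIPSE,(17,17)))
c=max(cv2.findContours(mo,0,2)[0],key=cv2.contourArea)[:,0]
W=np.array([onz("top",*p,.163)[:2] for p in c]);(cx,cy),r=cv2.minEnclosingCircle(W.astype(np.float32));print("cup rim",cx,cy,r)
O=P["mark"][:2]+ex*.118; print("O",O)
loc=lambda p:((np.array(p)-O)@ex,(np.array(p)-O)@ey)
print("cup local",loc((cx,cy)))
for k,v in P.items(): print(k,np.round(loc(v[:2]),4))
W2=[onz("top",u,v,.13)[:2] for u,v in zip(xs_,ys)]; L=np.array([loc(w) for w in W2]);i=L[:,1].argmax();print("handle tip local",L[i],xs_[i],ys[i])
# scene check
q=np.r_[P["mark"]];print(proj("scene",q), proj("scene",[cx,cy,.163]),proj("scene",P["HL"]),proj("scene",P["BR"]))
c=np.hstack([cv2.resize(im[80:270,150:310],None,fx=2.4,fy=2.4),cv2.resize(sc[130:320,260:430],None,fx=2.4,fy=2.4)]);cv2.imwrite("pics/crop1.png",c)
E
```

```text
mark [0.4285 0.1681 0.101 ]
FL [0.3933 0.2535 0.101 ]
FR [0.421  0.0728 0.101 ]
HL [0.5368 0.2777 0.101 ]
HR [0.5654 0.0964 0.101 ]
BL [0.6753 0.3042 0.101 ]
BR [0.7008 0.1202 0.101 ]
yaw est 0.15408052029225217 0.16448225541024422 0.18281516834987643
mask 187 252 169 217 1815
cup rim 0.4932515025138855 0.17119890451431274 0.040907882153987885
O [0.54500657 0.18686078]
cup local (np.float64(-0.05358403538880012), np.float64(-0.007254810304127559))
mark [-0.118  0.   ]
FL [-0.1392  0.0898]
FR [-0.1406 -0.093 ]
HL [0.0063 0.0909]
HR [ 0.0058 -0.0926]
BL [0.1473 0.0952]
BR [ 0.1432 -0.0906]
handle tip local [-0.04602043  0.07025582] 187 202
[[320.850924   177.66795567]] [[340.4618478  171.10249901]] [[398.90227006 199.79158383]] [[367.53701424 293.80488848]]
```

View pics/crop1.png

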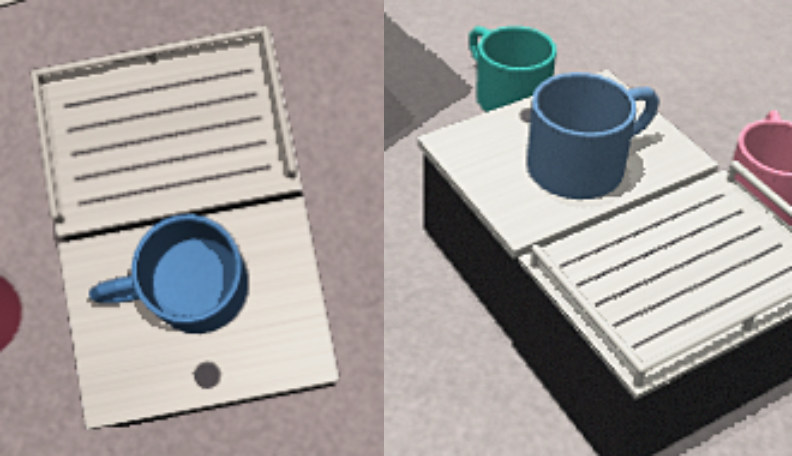

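```bash
cat >> h.py <<'E'
from scipy.spatial.transform import Rotation as R_
YAW=.159; EX=np.array([np.cos(YAW),np.sin(YAW),0]);EY=np.array([-EX[1],EX[0],0]);O=np.array([.545,.1869,0])
def st(pts_local=()):
    o=readout.get_obs();R=R_.from_quat(o["tool_rot"]);M=R.as_matrix();p=np.array(o["position"])
    d=p-O;print("t",round(o["time"],2),"pos",p.round(4),"local",round(d@EX,4),round(d@EY,4),"F",o["ft_force"].round(1),"grip",round(o["grip_width"],3))
    best=min((R.inv()*R_.from_matrix(np.c_[[0,0,-1],np.cross(s*EY,[0,0,-1]),s*EY]) for s in(1,-1)),key=lambda r:r.magnitude())
    print("turn needed",best.as_rotvec().round(3))
    G=(R*best).as_matrix()
    for x,y,z in pts_local:
        t=O+x*EX+y*EY+[0,0,z];print("goal",t.round(3),"tool shift mm after turn",(G.T@(t-p)*1000).round(1))
E
python3 - <<'E'
from h import *
st([(-.13,-.004,.27),(-.13,-.004,.119)])
o=readout.get_obs();print(R_.from_quat(o["tool_rot"]).as_matrix().round(3))
R=R_.from_quat(o["tool_rot"]).as_matrix();s=np.array([.42,-.2,.28])-o["position"]
print("q6",o["q"])
E
```

```text
t 0.1 pos [ 0.2403 -0.5763  0.2217] local -0.4217 -0.7053 F [ 0.3  0.1 -0.3] grip 0.087
turn needed [ 0.236 -0.002 -0.   ]
goal [0.417 0.162 0.27 ] tool shift mm after turn [ -48.3  291.7 -701.3]
goal [0.417 0.162 0.119] tool shift mm after turn [ 102.7  291.7 -701.3]
[[-0.     0.923  0.385]
 [ 0.002  0.385 -0.923]
 [-1.     0.    -0.002]]
q6 [-1.35449602e+00  5.28371767e-01  1.43377479e+00 -2.25395606e-05
  1.18141144e+00 -1.78492984e-01]
```

>>> play_rows(rows="0.118 0 0 -25 0 0 0.48; 0.118 0 0 -25 0 0 0.48; 0 0 0 0 20 -28.5 0.48; 0 0 0 0 20 -28.5 0.48; 0 0 0 0 20 -28.5 0.48; 0 0 0 0 20 -28.5 0.48; 0 0 0 0 20 -28.5 0.48; 0 0 0 0 20 -28.5 0.48")

```text
time: 0.77
position: [0.3321, -0.3872, 0.2722]
tool_rot: [0.459, 0.538, -0.459, 0.538]
ft_force: [0.5, -0.2, -0.2]
grip_width: 0.0476
```

>>> play_rows(rows="0 0 0 0 20 -28.5 0.48; 0 0 0 0 20 -28.5 0.48; 0 0 0 0 20 -28.5 0.48; 0 0 0 0 20 -28.5 0.48; 0 0 0 0 20 -28.5 0.48; 0 0 0 0 20 -28.5 0.48; 0 0 0 0 5 -30 0.48; 0 0 0 0 5 -30 0.48")

```text
time: 1.43
position: [0.424, -0.1387, 0.2722]
tool_rot: [0.459, 0.538, -0.459, 0.538]
ft_force: [-0.5, -0.0, -0.5]
grip_width: 0.0452
```

>>> play_rows(rows="0 0 0 0 5 -30 0.48; 0 0 0 0 5 -30 0.48; 0 0 0 0 5 -30 0.48; 0 0 0 0 5 -30 0.48; 0 0 0 0 5 -30 0.48; 0 0 0 0 5 -30 0.48; 0 0 0 0 5 -30 0.48; 0 0 0 0 5 -30 0.48")

```text
time: 2.1
position: [0.4247, 0.1044, 0.2724]
tool_rot: [0.459, 0.538, -0.459, 0.538]
ft_force: [1.2, 0.4, -0.1]
grip_width: 0.0453
```

```bash
python3 - <<'E'
from h import *
st([(-.13,-.004,.27),(-.13,-.004,.119)])
E
```

```text
t 2.1 pos [0.4247 0.1044 0.2724] local -0.1319 -0.0624 F [ 1.2  0.4 -0.1] grip 0.045
turn needed [-0.    -0.     0.001]
goal [0.417 0.162 0.27 ] tool shift mm after turn [  2.4   1.9 -58.4]
goal [0.417 0.162 0.119] tool shift mm after turn [153.4   1.9 -58.4]
```

>>> play_rows(rows="0 0 0 0 0 -29 0.48; 0 0 0 0 0 -29 0.48; 0 0 0 30 0 0 0.48; 0 0 0 30 0 0 0.48; 0 0 0 30 0 0 0.48; 0 0 0 20 0 0 0.48; 0 0 0 0 0 0 0.48; 0 0 0 0 0 0 0.48")

```text
time: 2.77
position: [0.4152, 0.1601, 0.1618]
tool_rot: [0.458, 0.539, -0.46, 0.537]
ft_force: [-0.1, 0.4, 0.6]
grip_width: 0.0451
```

```bash
python3 - <<'E'
from h import *
st([(-.12,-.004,.119),(.03,-.004,.119)])
im=imaging.camera("top");sc=imaging.camera("scene")
cv2.imwrite("pics/v2.png",np.hstack([cv2.resize(im[80:270,150:310],None,fx=2.4,fy=2.4),cv2.resize(sc[110:300,260:430],None,fx=2.4,fy=2.4)]))
E
```

```text
t 2.77 pos [0.4152 0.1601 0.1618] local -0.1324 -0.0059 F [-0.1  0.4  0.6] grip 0.045
turn needed [-0.    -0.     0.003]
goal [0.427 0.164 0.119] tool shift mm after turn [42.8 12.4 -1.9]
goal [0.575 0.188 0.119] tool shift mm after turn [ 42.8 162.4  -1.9]
```

View pics/v2.png

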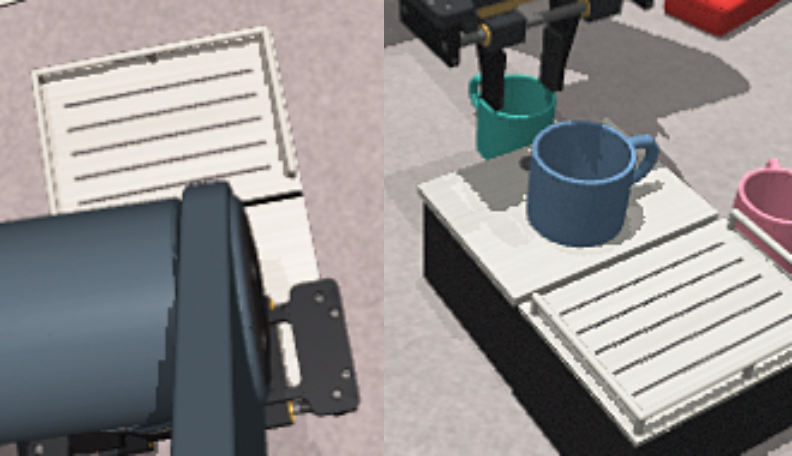

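The fingers are in front of the cup (scene crop around (520,80)) and centred on it. I'll descend and push.

>>> play_rows(rows="0 0 0 14 0 0 0.48; 0 0 0 14 0 0 0.48; 0 0 0 14 0 0 0.48; 0 0 0 0 6 0 0.48; 0 0 0 0 6 0 0.48; 0 0 0 0 6 0 0.48; 0 0 0 0 5 0 0.48; 0 0 0 0 5 0 0.48")

```text
time: 3.53
position: [0.4455, 0.1648, 0.1216]
tool_rot: [0.46, 0.537, -0.458, 0.539]
ft_force: [0.9, -0.7, 0.2]
grip_width: 0.0451
```

>>> play_rows(rows="0 0 0 0 4 0 0.48; 0 0 0 0 4 0 0.48; 0 0 0 0 4 0 0.48; 0 0 0 0 4 0 0.48; 0 0 0 0 5 0 0.48; 0 0 0 0 5 0 0.48; 0 0 0 0 6 0 0.48; 0 0 0 0 6 0 0.48")

```text
time: 4.2
position: [0.4814, 0.1707, 0.1204]
tool_rot: [0.459, 0.538, -0.459, 0.538]
ft_force: [-1.3, 0.1, -0.3]
grip_width: 0.0455
```

```bash
python3 - <<'E'
from h import *
st([(.032,-.004,.119)])
sc=imaging.camera("scene")
cv2.imwrite("pics/v3.png",cv2.resize(sc[110:300,260:430],None,fx=2.4,fy=2.4))
E
```

```text
t 4.2 pos [0.4814 0.1707 0.1204] local -0.0654 -0.006 F [-1.3  0.1 -0.3] grip 0.045
turn needed [-0.  0.  0.]
goal [0.577 0.188 0.119] tool shift mm after turn [ 1.4 97.4 -2. ]
```

View pics/v3.png

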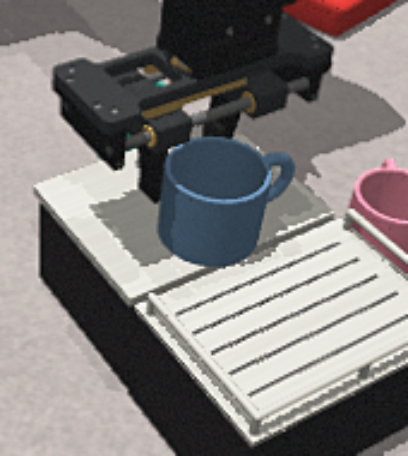

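The cup is nested between the fingers, upright and sliding straight. I'll continue.

>>> play_rows(rows="0 0 0 0 6 0 0.48; 0 0 0 0 6 0 0.48; 0 0 0 0 6 0 0.48; 0 0 0 0 6 0 0.48; 0 0 0 0 6 0 0.48; 0 0 0 0 6 0 0.48; 0 0 0 0 6 0 0.48; 0 0 0 0 6 0 0.48")

```text
time: 4.92
position: [0.5302, 0.1784, 0.1204]
tool_rot: [0.459, 0.538, -0.458, 0.539]
ft_force: [-1.5, -0.4, -1.6]
grip_width: 0.045
```

>>> play_rows(rows="0 0 0 0 6 0 0.48; 0 0 0 0 6 0 0.48; 0 0 0 0 6 0 0.48; 0 0 0 0 6 0 0.48; 0 0 0 0 6 0 0.48; 0 0 0 0 5 0 0.48; 0 0 0 0 4 0 0.48; 0 0 0 0 2 0 0.48")

```text
time: 5.58
position: [0.5699, 0.1847, 0.1206]
tool_rot: [0.459, 0.538, -0.459, 0.538]
ft_force: [-1.7, 0.1, 0.1]
grip_width: 0.0452
```

```bash
python3 - <<'E'
from h import *
st([(.032,-.004,.119)])
sc=imaging.camera("scene")
cv2.imwrite("pics/v4.png",cv2.resize(sc[110:330,260:460],None,fx=2.4,fy=2.4))
E
```

```text
t 5.58 pos [0.5699 0.1847 0.1206] local 0.0242 -0.0061 F [-1.7  0.1  0.1] grip 0.045
turn needed [-0.     0.    -0.001]
goal [0.577 0.188 0.119] tool shift mm after turn [ 1.6  7.8 -2.1]
```

View pics/v4.png

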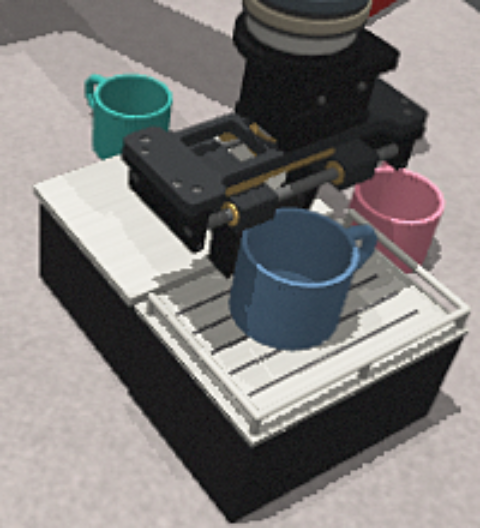

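The cup stands on the rest inside the rails, upright. I'll push a little further, then withdraw and shut the fingers over the mark.

>>> play_rows(rows="0 0 0 0 4 0 0.48; 0 0 0 0 3 0 0.48; 0 0 0 0 0 0 0.48; 0 0 0 0 -10 0 0.48; 0 0 0 0 -25 0 0.48; 0 0 0 0 -25 0 0.48; 0 0 0 -10 -25 0 1; 0 0 0 -10 -25 0 1")

```text
time: 6.3
position: [0.4671, 0.1682, 0.1406]
tool_rot: [0.459, 0.538, -0.458, 0.538]
ft_force: [-0.9, -0.1, 0.8]
grip_width: 0.0386
```

>>> play_rows(rows="0 0 0 0 -25 0 1; 0 0 0 0 -13 -5 1; 0 0 0 0 0 0 1; 0 0 0 0 0 0 1; 0 0 0 0 0 0 1")

```text
time: 6.72
position: [0.4317, 0.1675, 0.141]
tool_rot: [0.46, 0.537, -0.458, 0.539]
ft_force: [0.1, -0.9, 0.2]
grip_width: 0.0065
```

```bash
python3 - <<'E'
from h import *
st([(-.118,0,.104)])
im=imaging.camera("top");sc=imaging.camera("scene")
cv2.imwrite("pics/v5.png",np.hstack([cv2.resize(im[80:270,150:310],None,fx=2.4,fy=2.4),cv2.resize(sc[130:320,260:430],None,fx=2.4,fy=2.4)]))
E
```

```text
t 6.72 pos [0.4317 0.1675 0.141 ] local -0.1149 -0.0012 F [ 0.1 -0.9  0.2] grip 0.007
turn needed [-0.     0.    -0.004]
goal [0.428 0.168 0.104] tool shift mm after turn [37.  -3.1 -1.2]
```

View pics/v5.png

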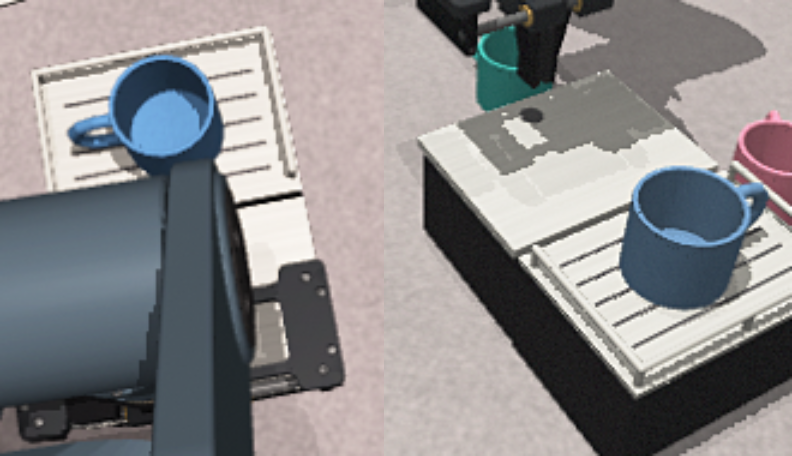

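The cup is upright on the rest, clear of the hatch. The shut fingers are above the mark, so I'll press now.

>>> play_rows(rows="0 0 0 12 -3 -1 1; 0 0 0 12 0 0 1; 0 0 0 10 0 0 1; 0 0 0 2 0 0 1; 0 0 0 2 0 0 1; 0 0 0 0 0 0 1")

```text
time: 7.32
position: [0.4267, 0.1678, 0.1023]
tool_rot: [0.459, 0.538, -0.459, 0.538]
ft_force: [0.8, 1.5, 0.3]
grip_width: 0.0008
```

```bash
python3 - <<'E'
from h import *
st()
E
```

```text
t 7.32 pos [0.4267 0.1678 0.1023] local -0.1198 -0.0001 F [0.8 1.5 0.3] grip 0.001
turn needed [-0.  0. -0.]
```

>>> play_rows(rows="0 0 0 1 0 0 1; 0 0 0 1 0 0 1; 0 0 0 1 0 0 1; 0 0 0 0 0 0 1")

```text
time: 7.65
position: [0.4268, 0.1679, 0.1]
tool_rot: [0.459, 0.538, -0.458, 0.539]
ft_force: [0.5, -0.2, 2.7]
grip_width: 0.0008
```

>>> play_rows(rows="0 0 0 1 0 0 1; 0 0 0 0 0 0 1")

```text
time: 7.82
position: [0.4264, 0.1679, 0.0989]
tool_rot: [0.459, 0.538, -0.458, 0.538]
ft_force: [-0.8, -0.8, 11.1]
grip_width: 0.0002
```

The force jumped from 2.7 N to 11.1 N, so the latch has let go. I'll withdraw straight up.

>>> play_rows(rows="0 0 0 -5 0 0 1; 0 0 0 -10 0 0 1; 0 0 0 -15 0 0 1; 0 0 0 -20 0 0 1; 0 0 0 -25 0 0 1; 0 0 0 -25 0 0 1; 0 0 0 -25 0 0 1; 0 0 0 -25 0 0 1")

```text
time: 8.48
position: [0.425, 0.1678, 0.2494]
tool_rot: [0.458, 0.539, -0.459, 0.538]
ft_force: [-0.3, 0.1, 0.1]
grip_width: 0.0006
```

>>> play_rows(rows="0 0 0 0 0 30 1; 0 0 0 0 0 30 1; 0 0 0 0 0 30 1; 0 0 0 0 0 30 1; 0 0 0 0 0 30 1; 0 0 0 0 0 30 1; 0 0 0 0 0 30 1; 0 0 0 0 0 0 1")

```text
time: 9.15
position: [0.4606, -0.0441, 0.2485]
tool_rot: [0.46, 0.536, -0.46, 0.538]
ft_force: [0.2, -0.6, 0.3]
grip_width: 0.0006
```

```bash
python3 - <<'E'
from h import *
st()
im=imaging.camera("top");sc=imaging.camera("scene")
cv2.imwrite("pics/v6.png",np.hstack([cv2.resize(im[60:300],(400,171)),np.zeros((171,0,3),np.uint8)]))
cv2.imwrite("pics/v6.png",np.vstack([im[60:300],sc[110:420]]))
E
```

```text
t 9.15 pos [ 0.4606 -0.0441  0.2485] local -0.1199 -0.2148 F [ 0.2 -0.6  0.3] grip 0.001
turn needed [-0.005  0.003 -0.001]
```

View pics/v6.png

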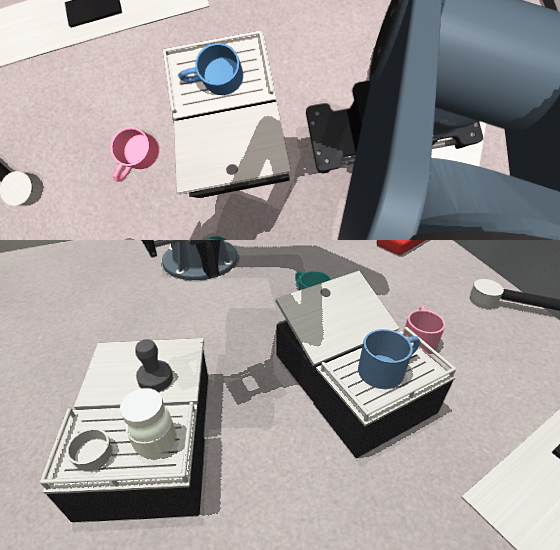

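Station_a's hatch is ajar and the cup stands on the rest. Station_b's hatch is shut with everything on it in place. The arm is touching nothing.

```bash
python3 -c "
from rig import robot;print(robot.hand_in())"
```

```text
the job is handed in; nothing more can be done
None
```

I slid the blue cup straight back off station_a's hatch onto its cup rest, with the fingers part-open as a cradle and no gripping. Then I pressed the hatch at its round mark with the fingers shut. The force jumped from 2.7 N to 11.1 N as the latch let go, and I withdrew upwards.

The last pictures, at about 9 s on the clock, show:
- **Cup:** upright inside the rails and clear of the hatch.
- **Station_a's hatch:** standing ajar. I judged this by eye and did not measure the angle.
- **Station_b:** its hatch is shut, and the tamper, basket and jar look unmoved.
- **Arm:** raised clear and touching nothing, with about 0 N at the wrist.

None of the checks failed or disagreed.

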